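# Find and seat the rocking burner cap

## Task

The hob has just been cleaned and one of its three burner caps was put back crooked: press the caps on their rims with your fingertips to find the one that rocks, then push it sideways until it drops home, flat in its burner. Take your fingers off it, then press it once more to check that it sits firm, and leave all three caps seated. Nothing is to be picked up or lifted, and the things standing around stay where they are.

Things in the scene. Friction and masses are not known exactly. Their poses are not given: they have to be found in the camera images.
- cap_a: One of three identical loose black enamelled burner caps (letters in no order; any may be the crooked one, on any burner). Disc 76 mm across, 8 mm thick; under it a solid round boss 58 mm across, 4 mm deep; about 0.2 kg. Origin: centre of the disc's underside, 8 mm below its top face; z up through the top. Seated: level, origin at its burner's seat point, boss in the bore.
- cap_b: A cap like cap_a. The crooked cap lies 5.5 to 7.5 mm off its burner's centre in any direction, its boss resting on the burner's rim on the side towards which it is shifted: that edge stands about 6 mm higher than when seated, the opposite edge has sunk onto the rim (tilt about 0.09 rad).
- cap_c: A cap like cap_a. The crooked cap, pressed some 24 mm from its centre on its high side, rocks level under about 1 N, its whole face then 4 mm higher than a seated cap's (top face at z = 0.098, not 0.094), and falls back when let go; pressed on the low side it stays. Pushed some 6 mm by its edge from the high side to the burner's centre, it drops home (1 to 3 N).
- seat_left (a point): Centre of the left (+y) burner at the level of its rim, z = 0.086. The burner: a cast ring 72 mm across with a 61 mm bore (1.5 mm play round a cap's boss), 24 mm high with its 82 mm wide, 8 mm high base. A 10 mm high spark electrode stands 44 mm from the centre, behind and left.
- seat_middle (a point): Centre of the middle burner at the level of its rim, z = 0.086. The burner: a cast ring 72 mm across with a 61 mm bore (1.5 mm play round a cap's boss), 24 mm high with its 82 mm wide, 8 mm high base. A 10 mm high spark electrode stands 44 mm from the centre, behind and left.
- seat_right (a point): Centre of the right (-y) burner at the level of its rim, z = 0.086. The burner: a cast ring 72 mm across with a 61 mm bore (1.5 mm play round a cap's boss), 24 mm high with its 82 mm wide, 8 mm high base. A 10 mm high spark electrode stands 44 mm from the centre, behind and left.
- hob: Fixed steel table-top gas hob, 320 mm deep, 620 mm wide, top face at z = 0.062, three burners in a row 185 mm apart, knobs on the front (-x) face. Origin: centre of its underside; x to its back, y to its left along the row, which lies 15 mm behind the origin. The pan supports are off, stacked to the left.
- teaspoon: Bystander: steel teaspoon, 130x27x11 mm, lying on the hob between the left and middle burners; its length is its x axis. Origin: centre of its underside.
- wooden_spoon: Bystander: wooden spoon, 295x46x14 mm, lying along the front of the hob's top; its length is its x axis. Origin: centre of its underside.
- salt_shaker: Bystander: glass salt shaker, 44 mm across, 90 mm tall, left of the hob. Origin: centre of its underside.
- espresso_cup: Bystander: green and white espresso cup, 64x88x49 mm, right of the hob. Origin: centre of its underside.
- tuna_tin: Bystander: flat tin, 86 mm across, 40 mm tall, right of the hob. Origin: centre of its underside.
Things that resemble listed ones, but are neither listed nor needed, are in the scene too. Leave any brown, purple or white look-alike of the cap_b alone.

How it is judged:
By the outcome, as a careful person would: the job done as asked, in the order asked, and still so for the second after the job is handed in, with the robot touching nothing.
It also fails if it takes over 58 s, if anything falls off the work surface, if the arm or the gripper's body presses on something with over 40 N, if the wrist force passes 120 N, or if a joint passes its speed limit or range.

## Robot

A 7-joint arm with a two-finger parallel gripper is mounted at the origin on a cart in front of the work surface, level with it; the furniture and walls round the work are solid. World frame = base frame: x ahead of the robot, y to its left, z up, the work surface at z = 0. Lengths are in mm, angles in degrees, forces in N, time in s.
With the tool pointing down it reaches from about 400 to 900 mm from the base axis. Payload 5.5 kg.
Tool frame: the origin (TCP) lies at the very end of the fingers, on their centre line; the grasp point (between the pads) lies arm.tcp_to_grasp behind it (arm.tcp_to_grasp is the distance from the TCP to the grasp point, in mm); z points along the fingers, y is the line along which they close (so a half turn about z gives the same grasp; the last joint's range is limited). The gripper opens to 85 mm and grips with 20 to 120 N. Pads are 22 mm wide; open, the fingers measure 114 mm over their backs; the gripper's body (76 mm by 85 mm) begins 54 mm behind the grasp point. The pads swing forward as they close: fully open they stand 13 mm farther back than shut.
Start: joints at [-58.889, 28.699, -24.465, 88.831, 12.651, 65.22, -12.049], TCP at [179.468, 624.733, 231.31] pointing down, gripper open.
Joint ranges: [-164.97, 164.97], [-17.58, 116.51], [-87.97, 89.64], [11.32, 138.91], [-80.73, 260.73], [10.89, 115.49], [-147.41, 147.41]. Speed limits (degrees/s): [147.25, 147.25, 180, 180, 180, 180, 180].

## Interface

Orientations are given as a 3x3 rotation matrix whose columns are the frame's x, y, z axes.
In Python, from station import arm, imaging, order gives the robot as it stands. The module is installed in compiled form; this text tells all that it offers.
- The arm moves only by the shell command python3 -m jog 'ROWS' [FORCE]. ROWS is JSON, a list of rows, each an object with "rot": the turn, a rotation vector about the tool's x, y, z in rad, a list of three; "offset": the shift along the tool's x, y, z in m, a list of three; "grip": the opening, from 0 (shut) to 1 (fully open). In form: [{"rot": [wx, wy, wz], "offset": [dx, dy, dz], "grip": grip}, ...]. A call has 1 to 5 rows; each row shifts and turns the commanded pose from where the row before left it, along the tool's axes as they then stand; what a row does not reach is not made up. A row lasts 1/12 s, in which the tool goes at most 41.7 mm and 7.16 degrees, less where a joint would pass 70% of its speed; a pose out of reach is approached as far as the arm can. A call with a gripper value outside its range is refused whole. The fingers move at their own pace and stop on an object; FORCE is the grip in N (left out, the last holds). Time passes only in rows, so rows that do not move let the fingers close. It gives the time, the measured TCP pose, the force and the opening at its end, in the units of the state.
- arm.sense(): the state, without advancing time (a new reading comes with each control period).
- imaging.capture(name): name is "scene" or "top" or "wrist"; returns the picture (384x512x3 uint8, blue, green, red); there is no depth.
- imaging.calibration(name): a dict with "fx", "fy", "cx", "cy" (pixels), "R" (3x3) and "t" (3): a world point X has camera coordinates R X + t; the wrist camera has in their place "hand_eye" (4x4, takes a point from camera to tool coordinates, whose origin is the TCP and whose axes are the flange's). Camera axes: x right, y down, z forward; pixel columns grow to the right and rows downward; lengths in mm; the calibration is good to about 2 mm. A picture is of the moment at which its call begins: read the wrist's pose just before it. calibration takes no time and is no camera call.
- order.finish_job(): hands the job in, once; it reports no verdict.
The state is a dict: "time": time; "q": joint angles; "joint_velocities": joint speeds; "effort": joint torques, N m; "tcp_pos": TCP position; "tcp_rot": TCP orientation; "wrist_force": force on the tool from outside, world axes, zero at the start; "torque": the same for the moment, N m; "width": finger opening in mm.
Only numpy, scipy, OpenCV 4.12 (cv2) and the standard library are available. Lean on these libraries where they do the work, as an engineer would, in place of code of your own. Each camera call takes 0.05 s, during which the arm holds its last target. There are 200 camera calls.

## Working session

There is one attempt and no reset: what is moved stays moved. The work goes in short steps, Python scripts to look and compute and a shell command to move; the robot and the scene stay as the last step left them, time stands still between calls to the robot, and variables do not carry over. Pictures are saved under pics/ and viewed, on a budget of 10 in all, crops included, one or two more only if the job needs it, and the job is handed in when it is done.

```bash
mkdir -p pics; python3 - <<'E'
from station import arm, imaging
import cv2, numpy as np
s=arm.sense(); print(s['time'],s['tcp_pos'],s['tcp_rot'],s['wrist_force'],s['width'],arm.tcp_to_grasp)
for n in ['top','scene','wrist']:
    im=imaging.capture(n); cv2.imwrite(f'pics/{n}0.png',im)
    c=imaging.calibration(n); print(n,c)
E
```

```text
0.0 [179.37112601 624.0506568  230.26492112] [[-9.61116305e-01  2.76143280e-01 -5.80346665e-04]
 [ 2.76143884e-01  9.61114598e-01 -1.81241260e-03]
 [ 5.72940921e-05 -1.90219848e-03 -9.99998189e-01]] [-0.16606816 -0.88606128  0.71249652] 84.94490260200739 18.700000000000003
top {'fx': 373.54858413325536, 'fy': 373.54858413325536, 'cx': 254.461070549676, 'cy': 192.24916777984, 'R': array([[-2.26031725e-02, -9.99742559e-01, -1.97770888e-03],
       [-9.93021204e-01,  2.26801577e-02, -1.15734607e-01],
       [ 1.15749667e-01, -6.52062420e-04, -9.93278203e-01]]), 't': array([  52.43757165,  563.87130182, 1463.01253847])}
scene {'fx': 491.6422895568092, 'fy': 491.6422895568092, 'cx': 248.05673407898638, 'cy': 196.34949240929288, 'R': array([[-0.76254013, -0.64687958,  0.00890805],
       [-0.28889116,  0.32815927, -0.89936277],
       [ 0.57885615, -0.68837367, -0.43711241]]), 't': array([ 427.80038581,  211.33107967, 1505.19850191])}
wrist {'fx': 275.1214907742859, 'fy': 275.1214907742859, 'cx': 260.3117344905458, 'cy': 191.7250520821957, 'hand_eye': array([[ 3.29712831e-04, -9.48541718e-01, -3.16652019e-01,
         8.14208118e+01],
       [ 9.99999554e-01,  5.92962553e-04, -7.34993054e-04,
        -1.93413929e-01],
       [ 8.84934363e-04, -3.16651636e-01,  9.48541490e-01,
        -1.42002073e+02],
       [ 0.00000000e+00,  0.00000000e+00,  0.00000000e+00,
         1.00000000e+00]])}
```

View pics/top0.png

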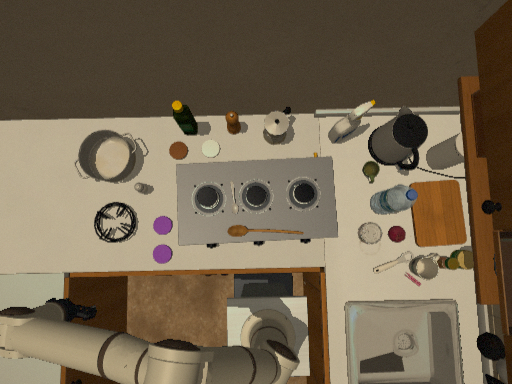

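View pics/scene0.png

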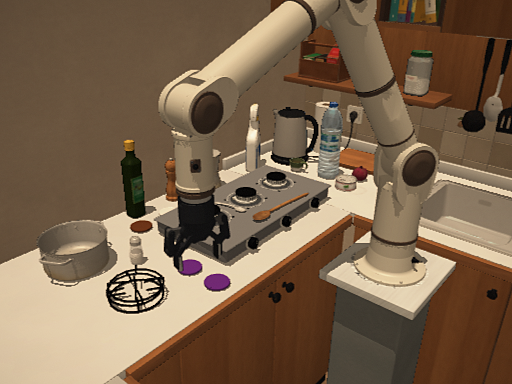

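The top view shows three black caps at about (208,197), (256,195) and (303,193) on the grey hob. The teaspoon is at (235,197), and the wooden spoon lies along the front at (265,231). The scene view agrees: the hand starts over the left of the counter, clear of things. Next I turn these pixels into rough positions.

```bash
cat > h.py <<'E'
import numpy as np, cv2
from station import arm, imaging
def ray(name,uv,z,s=None):
    c=imaging.calibration(name); uv=np.atleast_2d(uv).astype(float)
    d=np.c_[(uv[:,0]-c['cx'])/c['fx'],(uv[:,1]-c['cy'])/c['fy'],np.ones(len(uv))]
    if name=='wrist':
        H=c['hand_eye']; Rw=s['tcp_rot']@H[:3,:3]; o=s['tcp_rot']@H[:3,3]+s['tcp_pos']
    else: Rw=c['R'].T; o=-c['R'].T@c['t']
    d=d@Rw.T
    return o+d*((z-o[2])/d[:,2])[:,None]
E
python3 - <<'E'
from h import *
im=cv2.imread('pics/top0.png'); g=im.max(2)
for u,v in [(208,197),(256,195),(303,193)]:
    r=20; sub=(g[v-r:v+r,u-r:u+r]<45).astype(np.uint8)
    n,l,st,ce=cv2.connectedComponentsWithStats(sub)
    i=1+np.argmax(st[1:,4]); print(st[i],ce[i]+[u-r,v-r],ray('top',ce[i]+[u-r,v-r],94).round(1))
print(ray('top',[[177,165],[333,156],[338,240],[179,244]],62).round())
print(ray('top',[[235,182],[236,213],[238,231],[302,233]],70).round())
E
```

```text
[18 10 11 19 90] [212.         195.27777778] [[549.8 202.8  94. ]]
[ 11  11  20  19 259] [256.39382239 194.23166023] [[550.   32.4  94. ]]
[ 12  10  20  19 289] [304.09342561 192.52249135] [[ 552.4 -150.8   94. ]]
[[ 677.  344.   62.]
 [ 699. -275.   62.]
 [ 368. -279.   62.]
 [ 367.  336.   62.]]
[[ 603.  115.   70.]
 [ 481.  113.   70.]
 [ 412.  107.   70.]
 [ 398. -140.   70.]]
```

```bash

python3 -m jog '[{"rot":[0,0,-0.1],"offset":[0,0,-0.02],"grip":0},{"rot":[0,0,-0.1],"offset":[0,0,-0.02],"grip":0},{"rot":[0,0,-0.08],"offset":[0,0,-0.02],"grip":0}]' 30
python3 -m jog '[{"rot":[0,0,0],"offset":[-0.02,-0.034,0],"grip":0},{"rot":[0,0,0],"offset":[-0.02,-0.034,0],"grip":0},{"rot":[0,0,0],"offset":[-0.02,-0.034,0],"grip":0},{"rot":[0,0,0],"offset":[-0.02,-0.034,0],"grip":0},{"rot":[0,0,0],"offset":[-0.02,-0.034,0],"grip":0}]'
python3 -m jog '[{"rot":[0,0,0],"offset":[-0.02,-0.034,0],"grip":0},{"rot":[0,0,0],"offset":[-0.02,-0.034,0],"grip":0},{"rot":[0,0,0],"offset":[-0.02,-0.034,0],"grip":0},{"rot":[0,0,0],"offset":[-0.02,-0.034,0],"grip":0},{"rot":[0,0,0],"offset":[-0.02,-0.034,0],"grip":0}]'
```

```text
time: 0.4
tcp_pos: [179.3, 624.1, 291.1]
tcp_rot: [[-1.0, -0.005, -0.001], [-0.005, 1.0, -0.002], [0.001, -0.002, -1.0]]
wrist_force: [0.4, 0.0, -0.3]
width: 51.5
time: 0.82
tcp_pos: [280.1, 452.8, 291.0]
tcp_rot: [[-1.0, -0.0, -0.0], [-0.0, 1.0, -0.0], [0.0, -0.0, -1.0]]
wrist_force: [0.7, -0.1, -0.3]
width: 0.1
time: 1.23
tcp_pos: [380.0, 282.8, 291.3]
tcp_rot: [[-1.0, -0.0, 0.0], [-0.0, 1.0, 0.0], [-0.0, 0.0, -1.0]]
wrist_force: [0.1, 0.9, 0.3]
width: -0.3
```

```bash

python3 -m jog '[{"rot":[0,0,0],"offset":[-0.018,-0.034,0],"grip":0},{"rot":[0,0,0],"offset":[-0.018,-0.034,0],"grip":0},{"rot":[0,0,0],"offset":[-0.018,-0.034,0],"grip":0},{"rot":[0,0,0],"offset":[-0.018,-0.034,0],"grip":0},{"rot":[0,0,0],"offset":[-0.018,-0.034,0],"grip":0}]'
python3 -m jog '[{"rot":[0,0,0],"offset":[-0.017,-0.027,0],"grip":0},{"rot":[0,0,0],"offset":[-0.017,-0.027,0],"grip":0},{"rot":[0,0,0],"offset":[-0.016,-0.026,0],"grip":0},{"rot":[0,0,0],"offset":[0,0,0],"grip":0}]'
python3 - <<'E'
from h import *
s=arm.sense(); im=imaging.capture('wrist'); cv2.imwrite('pics/w1.png',im)
np.save('w1_pos.npy',s['tcp_pos']); np.save('w1_rot.npy',s['tcp_rot'])
cv2.imwrite('pics/w1v.png',cv2.resize(im,(800,600),interpolation=cv2.INTER_CUBIC)); print(s['tcp_pos'],s['time'])
E
```

```text
time: 1.65
tcp_pos: [469.9, 113.0, 291.3]
tcp_rot: [[-1.0, -0.0, 0.0], [-0.0, 1.0, -0.0], [-0.0, -0.0, -1.0]]
wrist_force: [1.0, 0.5, 0.3]
width: 0.2
time: 1.98
tcp_pos: [521.9, 27.5, 291.0]
tcp_rot: [[-1.0, 0.009, 0.001], [0.009, 1.0, -0.003], [-0.001, -0.003, -1.0]]
wrist_force: [-0.4, -0.5, 0.2]
width: -0.2
[521.94083548  27.54905855 290.95662737] 1.9833
```

View pics/w1v.png

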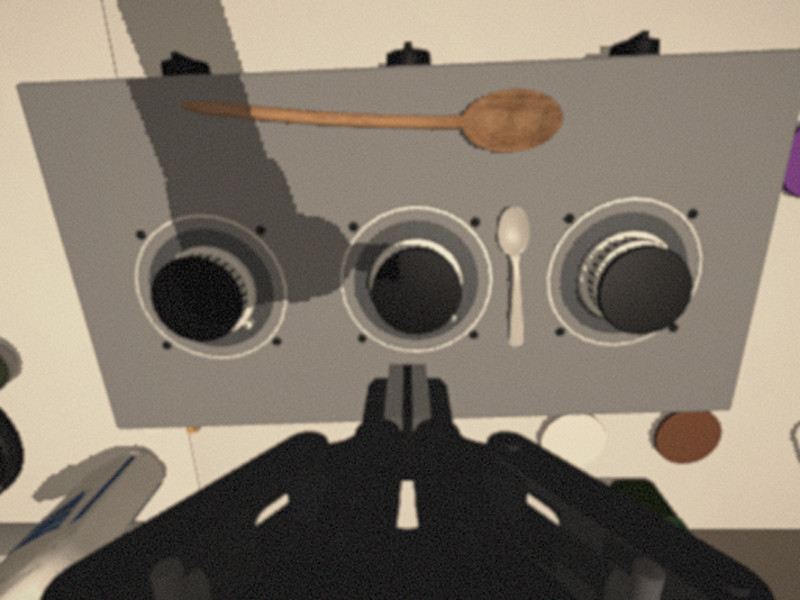

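The wrist view (800×600) shows the hob with its front edge at the top. Caps sit at about (198,297) for the right burner, (416,289) for the middle and (645,288) for the left, inside white painted circles at about (210,287), (417,280) and (625,272). The left cap looks shifted most, so I measure all three.

```bash
python3 - <<'E'
from h import *
im=cv2.imread('pics/w1.png'); g=im.max(2); k=.64
s=dict(tcp_pos=np.load('w1_pos.npy'),tcp_rot=np.load('w1_rot.npy'))
for n,(cu,cv_),(pu,pv) in [('left',(645,288),(625,272)),('mid',(416,289),(417,280)),('right',(198,297),(210,287))]:
    # painted ring: radial brightest
    pts=[]
    for a in np.linspace(0,2*np.pi,120,endpoint=False):
        rr=np.arange(41,55,.5); u=pu*k+rr*np.cos(a); v=pv*k+rr*np.sin(a)
        pr=cv2.remap(g,u.astype('f4')[None],v.astype('f4')[None],1)[0].astype(float)
        i=pr.argmax()
        if pr[i]>np.median(pr)+15: pts.append((u[i],v[i]))
    w=ray('wrist',pts,62,s)[:,:2].astype('f4'); c,(A,B),_=cv2.fitEllipse(w)
    for _ in range(3):
        c=np.array(c); r=np.hypot(*(w-c).T); w=w[abs(r-np.median(r))<2]; c,(A,B),_=cv2.fitEllipse(w)
    # cap
    for T in (30,40,48):
        m=np.zeros_like(g); cv2.circle(m,(int(cu*k),int(cv_*k)),42,1,-1)
        m=((g<T)&(m>0)).astype(np.uint8); m=cv2.morphologyEx(m,cv2.MORPH_OPEN,np.ones((7,7)))
        cn=max(cv2.findContours(m,0,1)[0],key=cv2.contourArea)
        e=cv2.fitEllipse(cn); p=ray('wrist',[e[0]],94,s)[0]
        print(n,'ring',np.round(c,1),round(A,1),round(B,1),len(w),'cap T',T,np.round(e[0],1),np.round(e[1],1),p.round(1))
E
```

```text
Traceback (most recent call last):
ValueError: max() iterable argument is empty
```

```bash
python3 - <<'E'
from h import *
im=cv2.imread('pics/w1.png'); g=im.max(2); k=.64
for u,v in [(645,288),(416,289),(198,297)]:
    u=int(u*k);v=int(v*k); print(g[v,u-45:u+46:3]); print(g[v-45:v+46:3,u])
E
cat > m.py <<'E'
from h import *
im=cv2.imread('pics/w1.png'); g=im.max(2); k=.64
s=dict(tcp_pos=np.load('w1_pos.npy'),tcp_rot=np.load('w1_rot.npy'))
for n,(cu,cv_),(pu,pv),Ts in [('left',(645,288),(625,272),(50,56,62)),('mid',(416,289),(417,280),(30,40,48)),('right',(198,297),(210,287),(15,20,26))]:
    pts=[]
    for a in np.linspace(0,2*np.pi,120,endpoint=False):
        rr=np.arange(41,55,.5); u=pu*k+rr*np.cos(a); v=pv*k+rr*np.sin(a)
        pr=cv2.remap(g,u.astype('f4')[None],v.astype('f4')[None],1)[0].astype(float)
        i=pr.argmax()
        if pr[i]>np.median(pr)+15: pts.append((u[i],v[i]))
    w=ray('wrist',pts,62,s)[:,:2].astype('f4'); c,(A,B),_=cv2.fitEllipse(w)
    for _ in range(3):
        c=np.array(c); r=np.hypot(*(w-c).T); w=w[abs(r-np.median(r))<2]; c,(A,B),_=cv2.fitEllipse(w)
    print(n,'ring',np.round(c,1),round(A,1),round(B,1),len(w))
    for T in Ts:
        m=np.zeros_like(g); cv2.circle(m,(int(cu*k),int(cv_*k)),42,1,-1)
        m=((g<T)&(m>0)).astype(np.uint8); m=cv2.morphologyEx(m,cv2.MORPH_OPEN,np.ones((7,7)))
        cs=cv2.findContours(m,0,1)[0]
        if not cs: continue
        cn=max(cs,key=cv2.contourArea)
        e=cv2.fitEllipse(cn); p=ray('wrist',[e[0]],94,s)[0]
        print('  cap T',T,np.round(e[0],1),np.round(e[1],1),p.round(1),(p[:2]-c).round(1))
E
python3 m.py
```

```text
[ 92  84 131  87 106  61  56  68  63  61  65  63  60  56  57  53  55  53
  51  49  50  48  49  41  36  76 186 140 140 139 137]
[ 93  99  89 167 229 201  95  65  65  59  61  62  54  56  58  53  55  55
  59  48  50  45  44  44  47 126 166 141 134 139 139]
[142 148 106  86  77  67  35  30  36  37  32  37  35  32  45  42  45  42
  42  53  52  49  44  51  46  90  92  95 122 144 154]
[141 100 101  97  99 231 118  50  50  45  60  50  46  40  44  42  29  31
  42  44  25  28  32  32  27  71 111 147 178 153 145]
[136 137 149 174 139  92  26  26  31  28  22  28  17  25  12  10  21  25
  21  20  22  15  30  25  20  88 123 116  49  50  49]
[ 77  50  53  51  76 131  75  19  24  17  28  21  26   8  19  10  27  14
  16  28  21  13  27  14  32 136 139 192 142 142 143]
left ring [542.9 219.3] 133.2 134.0 83
  cap T 50 [421.2 204. ] [ 8.9 11.6] [572.2 237.7  94. ] [29.3 18.4]
  cap T 56 [422.1 195. ] [24.7 54.5] [559.7 236.6  94. ] [16.8 17.3]
  cap T 62 [418.1 190.3] [36.2 64.2] [553.2 230.3  94. ] [10.3 11. ]
mid ring [548.4  34. ] 133.4 133.6 115
  cap T 40 [253.5 202.6] [11.1 23. ] [568.8  17.1  94. ] [ 20.4 -16.9]
  cap T 48 [261.6 191.3] [38.7 56. ] [553.2  27.8  94. ] [ 4.8 -6.1]
right ring [ 553.9 -151.2] 133.6 133.7 120
```

```bash
sed -i 's/(50,56,62)/(74,80)/; s/(30,40,48)/(58,64)/; s/(15,20,26)/(38,44)/' m.py; python3 m.py
```

```text
left ring [542.9 219.3] 133.2 134.0 83
  cap T 74 [412.7 185.8] [51.8 61.9] [547.  222.3  94. ] [4.1 3. ]
  cap T 80 [412.  185.4] [54.1 62.3] [546.5 221.3  94. ] [3.6 2. ]
mid ring [548.4  34. ] 133.4 133.6 115
  cap T 58 [264.8 187.7] [49.5 57. ] [548.3  32.   94. ] [-0.1 -1.9]
  cap T 64 [265.7 186.2] [54.3 56. ] [546.2  33.3  94. ] [-2.1 -0.7]
right ring [ 553.9 -151.2] 133.6 133.7 120
  cap T 38 [126.6 190.4] [49.2 55.7] [ 550.7 -147.5   94. ] [-3.3  3.7]
  cap T 44 [125.7 190.7] [50.  58.4] [ 551.2 -148.8   94. ] [-2.8  2.4]
```

The left cap is the suspect: its disc looks larger and sits off the painted ring's centre. I'll take one close look from behind it.

```bash

python3 -m jog '[{"rot":[0,0,0],"offset":[-0.013,0.032,0.02],"grip":0},{"rot":[0,0,0],"offset":[-0.013,0.032,0.02],"grip":0},{"rot":[0,0,0],"offset":[-0.013,0.032,0.02],"grip":0},{"rot":[0,0,0],"offset":[-0.013,0.032,0.02],"grip":0},{"rot":[0,0,0],"offset":[-0.013,0.032,0.02],"grip":0}]'
python3 -m jog '[{"rot":[0,0,0],"offset":[-0.013,0.032,0.03],"grip":0},{"rot":[0,0,0],"offset":[0,0,0],"grip":0},{"rot":[0,0,0],"offset":[0,0,0],"grip":0}]'
python3 - <<'E'
from h import *
s=arm.sense(); im=imaging.capture('wrist'); cv2.imwrite('pics/w2.png',im)
np.save('w2_pos.npy',s['tcp_pos']); np.save('w2_rot.npy',s['tcp_rot'])
cv2.imwrite('pics/w2v.png',cv2.resize(im,(800,600),interpolation=cv2.INTER_CUBIC)); print(s['tcp_pos'],s['wrist_force'],s['time'])
E
```

```text
time: 2.45
tcp_pos: [584.0, 197.6, 190.3]
tcp_rot: [[-1.0, -0.001, -0.001], [-0.001, 1.0, 0.001], [0.001, 0.001, -1.0]]
wrist_force: [0.6, 0.2, 1.3]
width: 0.0
time: 2.7
tcp_pos: [593.2, 227.5, 160.3]
tcp_rot: [[-1.0, -0.006, -0.007], [-0.006, 1.0, -0.0], [0.007, -0.0, -1.0]]
wrist_force: [-0.1, -0.7, 0.8]
width: 0.0
[593.18470135 227.48241765 160.25921469] [-0.05863959 -0.74487164  0.82256341] 2.7
```

View pics/w2v.png

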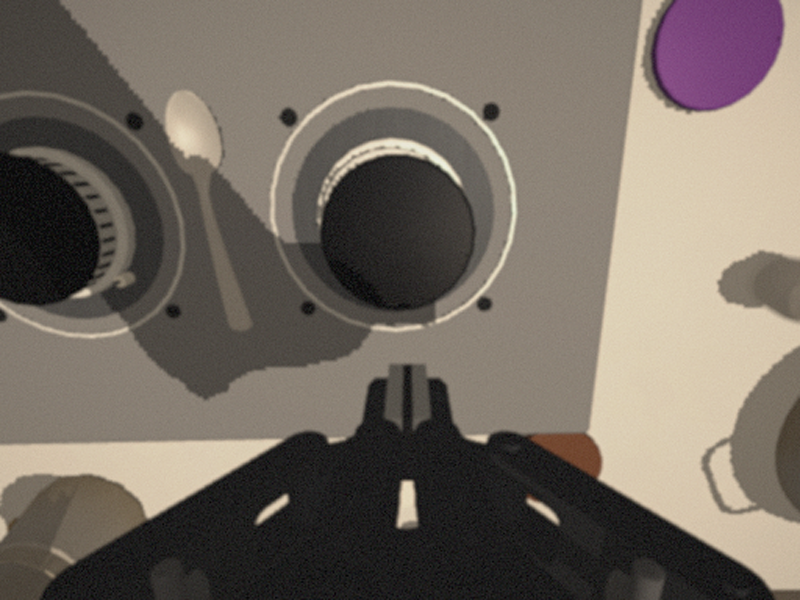

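This close view shows the left cap as a dark disc centred at about (397,231) in the painted ring centred at about (393,205). The electrode is hidden behind the cap, and the fingertips show at (408,365).

```bash
python3 - <<'E'
from h import *
im=cv2.imread('pics/w2.png'); g=cv2.GaussianBlur(im.max(2),(3,3),0); k=.64
s=dict(tcp_pos=np.load('w2_pos.npy'),tcp_rot=np.load('w2_rot.npy'))
def fit(w,tol):
    w=np.asarray(w,'f4')
    for _ in range(6):
        A=np.c_[2*w,np.ones(len(w))]; x=np.linalg.lstsq(A,(w**2).sum(1),rcond=None)[0]; c=x[:2]; R=np.sqrt(x[2]+c@c)
        r=np.hypot(*(w-c).T); k_=abs(r-R)<max(tol,1.5*abs(r-R).std()*0+tol)
        if k_.sum()<20: break
        w=w[k_]
    return c,R,len(w)
def scan(cu,cv_,r0,r1,mode):
    pts=[]
    for a in np.linspace(0,2*np.pi,180,endpoint=False):
        rr=np.arange(r0,r1,.25); u=cu+rr*np.cos(a); v=cv_+rr*np.sin(a)
        pr=cv2.remap(g,u.astype('f4')[None],v.astype('f4')[None],1)[0].astype(float)
        if mode=='max': i=pr.argmax(); ok=pr[i]>np.median(pr)+12
        else: d=pr[4:]-pr[:-4]; i=d.argmax()+2; ok=d.max()>14
        if ok: pts.append((u[i],v[i]))
    return pts
print('ring',fit(ray('wrist',scan(393*k,205*k,70,86,'max'),62,s)[:,:2],1.5))
p=scan(397*k,231*k,42,56,'edge')
for z in (94,97,100): print('cap z',z,fit(ray('wrist',p,z,s)[:,:2],1.5))
e=cv2.fitEllipse(np.array(p,'f4')); print(e)
w=ray('wrist',p,97,s)[:,:2]; c=w.mean(0)
for a in range(-180,180,20):
    an=np.degrees(np.arctan2(*(w-[548,224]).T[::-1])); m=abs(an-a)<10
    if m.any(): print(a,np.median(np.hypot(*(w[m]-[548,224]).T)).round(1),end='; ')
E
```

```text
ring (array([542.82294337, 218.96409916]), np.float64(66.77803192180946), 178)
cap z 94 (array([548.33273164, 222.13246058]), np.float64(37.918624185355434), 139)
cap z 97 (array([547.82067891, 222.20092166]), np.float64(37.37388225476414), 139)
cap z 100 (array([547.30860955, 222.26939039]), np.float64(36.829112653152904), 139)
((254.30088806152344, 148.3934326171875), (98.49883270263672, 100.63184356689453), 155.55128479003906)
-180 37.9; -160 38.2; -140 38.8; -120 38.8; -100 38.7; -80 39.1; -20 38.1; 0 37.3; 20 36.9; 40 36.5; 60 35.5; 80 35.4; 100 35.5; 120 35.7; 140 36.2; 160 37.1;
```

The left cap is offset (+5, +3) mm from its ring, so its high side lies towards (0.85, 0.53). I press there, 24 mm out at about (568,235).

```bash

python3 -m jog '[{"rot":[0,0,0],"offset":[0.013,0.004,0.01],"grip":0},{"rot":[0,0,0],"offset":[0.012,0.004,0.02],"grip":0},{"rot":[0,0,0],"offset":[0,0,0.02],"grip":0},{"rot":[0,0,0],"offset":[0,0,0.006],"grip":0},{"rot":[0,0,0],"offset":[0,0,0],"grip":0}]'
python3 -m jog '[{"rot":[0,0,0],"offset":[0,0,0.001],"grip":0},{"rot":[0,0,0],"offset":[0,0,0],"grip":0}]'
python3 -m jog '[{"rot":[0,0,0],"offset":[0,0,0.001],"grip":0},{"rot":[0,0,0],"offset":[0,0,0],"grip":0}]'
python3 -m jog '[{"rot":[0,0,0],"offset":[0,0,0.001],"grip":0},{"rot":[0,0,0],"offset":[0,0,0],"grip":0}]'
```

```text
time: 3.17
tcp_pos: [570.9, 230.3, 107.8]
tcp_rot: [[-1.0, 0.001, -0.001], [0.001, 1.0, -0.001], [0.001, -0.001, -1.0]]
wrist_force: [0.8, -0.9, 0.0]
width: -0.2
time: 3.33
tcp_pos: [573.0, 231.6, 108.7]
tcp_rot: [[-1.0, 0.001, 0.003], [0.001, 1.0, 0.001], [-0.003, 0.001, -1.0]]
wrist_force: [-0.8, -0.3, 0.3]
width: 0.1
time: 3.5
tcp_pos: [572.3, 232.0, 107.0]
tcp_rot: [[-1.0, 0.0, 0.002], [0.0, 1.0, 0.001], [-0.002, 0.001, -1.0]]
wrist_force: [-0.5, -0.0, -0.4]
width: -0.0
time: 3.67
tcp_pos: [571.6, 232.0, 105.2]
tcp_rot: [[-1.0, -0.0, 0.0], [-0.0, 1.0, 0.0], [-0.0, 0.0, -1.0]]
wrist_force: [-0.2, -0.4, -0.0]
width: -0.1
```

```bash

for i in 1; do
python3 -m jog '[{"rot":[0,0,0],"offset":[0,0,0.002],"grip":0}]'
python3 -m jog '[{"rot":[0,0,0],"offset":[0,0,0.001],"grip":0}]'
python3 -m jog '[{"rot":[0,0,0],"offset":[0,0,0.001],"grip":0}]'
python3 -m jog '[{"rot":[0,0,0],"offset":[0,0,0.001],"grip":0}]'
python3 -m jog '[{"rot":[0,0,0],"offset":[0,0,0.001],"grip":0}]'
done | grep -E 'pos|force'
```

```text
tcp_pos: [571.7, 232.1, 103.4]
wrist_force: [0.4, 0.3, -0.6]
tcp_pos: [571.3, 232.0, 101.8]
wrist_force: [0.2, 0.1, -0.1]
tcp_pos: [571.3, 231.9, 100.7]
wrist_force: [0.0, -0.8, -0.4]
tcp_pos: [571.3, 232.0, 99.8]
wrist_force: [0.2, -0.2, 1.2]
tcp_pos: [571.7, 232.2, 99.0]
wrist_force: [0.8, 0.8, 0.6]
```

```bash

for i in 1; do
python3 -m jog '[{"rot":[0,0,0],"offset":[0,0,0.0005],"grip":0}]'
python3 -m jog '[{"rot":[0,0,0],"offset":[0,0,0.0005],"grip":0}]'
python3 -m jog '[{"rot":[0,0,0],"offset":[0,0,0.0005],"grip":0}]'
python3 -m jog '[{"rot":[0,0,0],"offset":[0,0,0.0005],"grip":0}]'
python3 -m jog '[{"rot":[0,0,0],"offset":[0,0,0],"grip":0}]'
python3 -m jog '[{"rot":[0,0,0],"offset":[0,0,0],"grip":0}]'
done | grep -E 'pos|force'
```

```text
tcp_pos: [571.9, 232.3, 98.6]
wrist_force: [1.3, 0.8, 1.3]
tcp_pos: [572.0, 232.4, 98.3]
wrist_force: [1.5, 1.3, 2.3]
tcp_pos: [572.1, 232.5, 98.1]
wrist_force: [-0.3, -0.6, 7.0]
tcp_pos: [572.2, 232.4, 98.1]
wrist_force: [-0.8, -0.5, 10.8]
tcp_pos: [572.1, 232.4, 98.1]
wrist_force: [-1.0, 0.2, 6.2]
tcp_pos: [572.1, 232.4, 98.1]
wrist_force: [-1.0, -0.1, 6.6]
```

Contact was soft, about 1 to 2 N around z = 98.5, then firm at 98.1 rather than 94, so the left cap rocks level. I'll press the other two for comparison.

```bash

for i in 1; do
python3 -m jog '[{"rot":[0,0,0],"offset":[0,0,-0.015],"grip":0},{"rot":[0,0,0],"offset":[0,0,-0.015],"grip":0}]'
python3 -m jog '[{"rot":[0,0,0],"offset":[0,-0.04,0],"grip":0},{"rot":[0,0,0],"offset":[0,-0.04,0],"grip":0},{"rot":[0,0,0],"offset":[0,-0.04,0],"grip":0},{"rot":[0,0,0],"offset":[0,-0.04,0],"grip":0},{"rot":[0,0,0],"offset":[0,-0.038,0],"grip":0}]'
python3 -m jog '[{"rot":[0,0,0],"offset":[0,0,0.02],"grip":0},{"rot":[0,0,0],"offset":[0,0,0.007],"grip":0},{"rot":[0,0,0],"offset":[0,0,0],"grip":0},{"rot":[0,0,0],"offset":[0,0,0],"grip":0}]'
python3 -m jog '[{"rot":[0,0,0],"offset":[0,0,0.001],"grip":0},{"rot":[0,0,0],"offset":[0,0,0],"grip":0}]'
python3 -m jog '[{"rot":[0,0,0],"offset":[0,0,0.001],"grip":0},{"rot":[0,0,0],"offset":[0,0,0],"grip":0}]'
done | grep -E 'time|pos|force'
```

```text
time: 4.75
tcp_pos: [570.0, 231.3, 126.1]
wrist_force: [0.3, -0.1, 0.2]
time: 5.17
tcp_pos: [570.5, 31.6, 126.8]
wrist_force: [0.2, 0.9, -0.5]
time: 5.5
tcp_pos: [570.7, 35.6, 99.5]
wrist_force: [-0.5, -0.1, 0.2]
time: 5.67
tcp_pos: [571.8, 35.8, 99.5]
wrist_force: [0.2, 0.6, 0.1]
time: 5.83
tcp_pos: [571.6, 34.8, 98.3]
wrist_force: [-0.2, 1.5, 0.5]
```

```bash

for i in 1; do
python3 -m jog '[{"rot":[0,0,0],"offset":[0,0,0.002],"grip":0},{"rot":[0,0,0],"offset":[0,0,0],"grip":0}]'
python3 -m jog '[{"rot":[0,0,0],"offset":[0,0,0.001],"grip":0},{"rot":[0,0,0],"offset":[0,0,0],"grip":0}]'
python3 -m jog '[{"rot":[0,0,0],"offset":[0,0,0.0005],"grip":0},{"rot":[0,0,0],"offset":[0,0,0],"grip":0}]'
python3 -m jog '[{"rot":[0,0,0],"offset":[0,0,0.0005],"grip":0},{"rot":[0,0,0],"offset":[0,0,0],"grip":0}]'
done | grep -E 'time|pos|force'
```

```text
time: 6.0
tcp_pos: [571.3, 34.2, 95.8]
wrist_force: [0.3, -0.5, -0.3]
time: 6.17
tcp_pos: [571.3, 33.9, 94.8]
wrist_force: [-0.2, -0.7, 0.1]
time: 6.33
tcp_pos: [571.4, 33.9, 94.4]
wrist_force: [0.6, -0.4, -0.4]
time: 6.5
tcp_pos: [571.5, 33.9, 94.2]
wrist_force: [-1.4, 0.4, 1.9]
```

```bash

for i in 1; do
python3 -m jog '[{"rot":[0,0,0],"offset":[0,0,0.0005],"grip":0},{"rot":[0,0,0],"offset":[0,0,0],"grip":0}]'
python3 -m jog '[{"rot":[0,0,0],"offset":[0,0,-0.015],"grip":0},{"rot":[0,0,0],"offset":[0,0,-0.015],"grip":0}]'
python3 -m jog '[{"rot":[0,0,0],"offset":[0,-0.04,0],"grip":0},{"rot":[0,0,0],"offset":[0,-0.04,0],"grip":0},{"rot":[0,0,0],"offset":[0,-0.04,0],"grip":0},{"rot":[0,0,0],"offset":[0,-0.04,0],"grip":0},{"rot":[0,0,0],"offset":[0,-0.025,0],"grip":0}]'
python3 -m jog '[{"rot":[0,0,0],"offset":[0,0,0.02],"grip":0},{"rot":[0,0,0],"offset":[0,0,0.005],"grip":0},{"rot":[0,0,0],"offset":[0,0,0],"grip":0},{"rot":[0,0,0],"offset":[0,0,0],"grip":0}]'
python3 -m jog '[{"rot":[0,0,0],"offset":[0,0,0.001],"grip":0},{"rot":[0,0,0],"offset":[0,0,0],"grip":0}]'
python3 -m jog '[{"rot":[0,0,0],"offset":[0,0,0.001],"grip":0},{"rot":[0,0,0],"offset":[0,0,0],"grip":0}]'
python3 -m jog '[{"rot":[0,0,0],"offset":[0,0,0.001],"grip":0},{"rot":[0,0,0],"offset":[0,0,0],"grip":0}]'
done | grep -E 'time|pos|force'
```

```text
time: 6.67
tcp_pos: [571.5, 33.9, 94.1]
wrist_force: [-2.6, -0.3, 5.7]
time: 6.83
tcp_pos: [570.5, 33.9, 122.9]
wrist_force: [0.2, -0.6, -0.4]
time: 7.25
tcp_pos: [570.8, -156.7, 123.6]
wrist_force: [0.2, -0.8, 1.0]
time: 7.58
tcp_pos: [571.2, -149.1, 98.0]
wrist_force: [-0.2, 0.4, -0.2]
time: 7.75
tcp_pos: [572.2, -149.5, 98.0]
wrist_force: [0.4, 0.1, -0.8]
time: 7.92
tcp_pos: [571.8, -150.4, 96.8]
wrist_force: [0.2, 0.3, -0.1]
time: 8.08
tcp_pos: [571.5, -150.9, 95.5]
wrist_force: [0.4, 0.2, -0.2]
```

```bash

for i in 1; do
python3 -m jog '[{"rot":[0,0,0],"offset":[0,0,0.001],"grip":0},{"rot":[0,0,0],"offset":[0,0,0],"grip":0}]'
python3 -m jog '[{"rot":[0,0,0],"offset":[0,0,0.0005],"grip":0},{"rot":[0,0,0],"offset":[0,0,0],"grip":0}]'
python3 -m jog '[{"rot":[0,0,0],"offset":[0,0,0.0005],"grip":0},{"rot":[0,0,0],"offset":[0,0,0],"grip":0}]'
python3 -m jog '[{"rot":[0,0,0],"offset":[0,0,0.0003],"grip":0},{"rot":[0,0,0],"offset":[0,0,0],"grip":0}]'
done | grep -E 'time|pos|force'
```

```text
time: 8.25
tcp_pos: [571.4, -151.1, 94.3]
wrist_force: [-0.3, 0.5, -0.1]
time: 8.42
tcp_pos: [571.4, -151.1, 94.2]
wrist_force: [-0.5, 0.4, 2.3]
time: 8.58
tcp_pos: [571.5, -151.1, 94.2]
wrist_force: [-2.6, 0.4, 6.7]
time: 8.75
tcp_pos: [571.5, -151.1, 94.1]
wrist_force: [-2.8, 0.6, 7.9]
```

Both other caps are firm at 94.1, so the left cap is the crooked one. I go back behind its high side and turn the tool so its x axis lies along the push direction.

```bash

for i in 1; do
python3 -m jog '[{"rot":[0,0,0],"offset":[0,0,-0.015],"grip":0},{"rot":[0,0,0],"offset":[0,0,-0.02],"grip":0}]'
python3 -m jog '[{"rot":[0,0,0],"offset":[-0.005,0.04,0],"grip":0},{"rot":[0,0,0],"offset":[-0.005,0.04,0],"grip":0},{"rot":[0,0,0],"offset":[-0.005,0.04,0],"grip":0},{"rot":[0,0,0],"offset":[-0.005,0.04,0],"grip":0},{"rot":[0,0,0],"offset":[-0.005,0.04,0],"grip":0}]'
python3 -m jog '[{"rot":[0,0,0],"offset":[0,0.04,0],"grip":0},{"rot":[0,0,0],"offset":[0,0.04,0],"grip":0},{"rot":[0,0,0],"offset":[0,0.04,0],"grip":0},{"rot":[0,0,0],"offset":[0,0.04,0],"grip":0},{"rot":[0,0,0],"offset":[0,0.04,0],"grip":0}]'
python3 -m jog '[{"rot":[0,0,-0.112],"offset":[0,0,0],"grip":0},{"rot":[0,0,-0.112],"offset":[0,0,0],"grip":0},{"rot":[0,0,-0.112],"offset":[0,0,0],"grip":0},{"rot":[0,0,-0.112],"offset":[0,0,0],"grip":0},{"rot":[0,0,-0.112],"offset":[0,0,0],"grip":0}]'
python3 -m jog '[{"rot":[0,0,0],"offset":[0,0,0],"grip":0},{"rot":[0,0,0],"offset":[0,0,0],"grip":0},{"rot":[0,0,0],"offset":[0,0,0],"grip":0}]'
done | grep -E 'time|pos|rot|force'
python3 - <<'E'
from h import *
s=arm.sense(); im=imaging.capture('wrist'); cv2.imwrite('pics/w3.png',im)
np.save('w3_pos.npy',s['tcp_pos']); np.save('w3_rot.npy',s['tcp_rot'])
cv2.imwrite('pics/w3v.png',cv2.resize(im,(800,600),interpolation=cv2.INTER_CUBIC)); print(s['q'])
c=imaging.calibration('wrist'); H=c['hand_eye']
s=dict(tcp_pos=np.load('w2_pos.npy'),tcp_rot=np.load('w2_rot.npy'))
for z in (72,80,86):
    p=H[:3,:3].T@(s['tcp_rot'].T@(np.array([579,65,z])-s['tcp_pos'])-H[:3,3]); print(z,(np.array([c['fx']*p[0]/p[2]+c['cx'],c['fy']*p[1]/p[2]+c['cy']])/.64).round())
E
```

```text
time: 8.92
tcp_pos: [569.8, -150.7, 126.7]
tcp_rot: [[-1.0, -0.0, -0.004], [-0.0, 1.0, 0.001], [0.004, 0.001, -1.0]]
wrist_force: [0.4, 1.0, 0.7]
time: 9.33
tcp_pos: [596.5, 50.7, 128.3]
tcp_rot: [[-1.0, 0.0, 0.0], [0.0, 1.0, 0.0], [-0.0, 0.0, -1.0]]
wrist_force: [0.6, 0.2, -1.0]
time: 9.75
tcp_pos: [596.2, 250.8, 128.1]
tcp_rot: [[-1.0, -0.0, 0.0], [-0.0, 1.0, 0.0], [-0.0, 0.0, -1.0]]
wrist_force: [1.8, -0.1, -0.0]
time: 10.17
tcp_pos: [596.3, 249.1, 127.8]
tcp_rot: [[-0.844, -0.536, -0.0], [-0.536, 0.844, -0.0], [0.0, -0.0, -1.0]]
wrist_force: [-0.5, 0.4, 0.2]
time: 10.42
tcp_pos: [596.4, 248.8, 128.0]
tcp_rot: [[-0.849, -0.528, -0.0], [-0.528, 0.849, 0.0], [0.0, 0.0, -1.0]]
wrist_force: [-0.4, -0.1, 0.1]
[-13.71383922  33.45419196 -15.66046225  94.43861898  10.64646729
  53.58115703  88.65190398]
72 [116. 283.]
80 [107. 287.]
86 [ 99. 290.]
```

View pics/w3v.png

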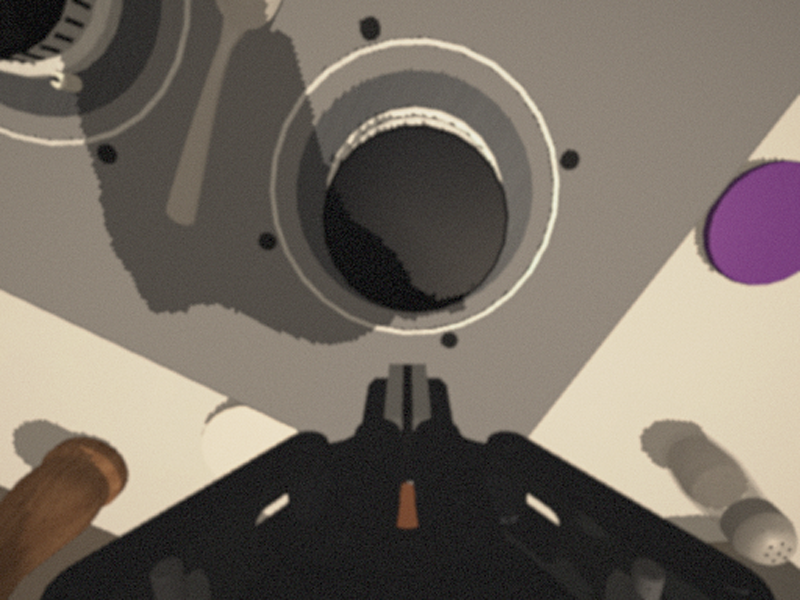

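The left electrode is hidden under the cap's edge. The middle burner's, at (65,78), is low (top about z = 72), well below the push height. The cap, centred at about (416,218), lies straight ahead of the fingertips at (408,365), and the ring is centred at about (416,186). I refine the push line.

```bash
cat > cap.py <<'E'
from h import *
k=.64
def fit(w,tol=1.5):
    w=np.asarray(w,'f4')
    for _ in range(6):
        x=np.linalg.lstsq(np.c_[2*w,np.ones(len(w))],(w**2).sum(1),rcond=None)[0]; c=x[:2]; R=np.sqrt(x[2]+c@c)
        q=abs(np.hypot(*(w-c).T)-R)<tol
        if q.sum()<20: break
        w=w[q]
    return c.round(1),R.round(1),len(w)
def scan(g,cu,cv_,r0,r1,mode):
    pts=[]
    for a in np.linspace(0,2*np.pi,180,endpoint=False):
        rr=np.arange(r0,r1,.25); u=cu+rr*np.cos(a); v=cv_+rr*np.sin(a)
        pr=cv2.remap(g,u.astype('f4')[None],v.astype('f4')[None],1)[0].astype(float)
        if mode=='max': i=pr.argmax(); ok=pr[i]>np.median(pr)+12
        else: d=pr[4:]-pr[:-4]; i=d.argmax()+2; ok=d.max()>14
        if ok: pts.append((u[i],v[i]))
    return pts
def measure(f,ring,cap,rr,rc,z):
    g=cv2.GaussianBlur(cv2.imread(f'pics/{f}.png').max(2),(3,3),0)
    s=dict(tcp_pos=np.load(f+'_pos.npy'),tcp_rot=np.load(f+'_rot.npy'))
    a=fit(ray('wrist',scan(g,ring[0]*k,ring[1]*k,*rr,'max'),62,s)[:,:2])
    b=fit(ray('wrist',scan(g,cap[0]*k,cap[1]*k,*rc,'edge'),z,s)[:,:2])
    R=s['tcp_rot']; print('ring',a,'cap',b,'cap-ring world',b[0]-a[0],'tool',R[:2,:2].T@(b[0]-a[0]),'cap rel tcp, tool',R[:2,:2].T@(b[0]-s['tcp_pos'][:2]),
     'ring rel tcp, tool',R[:2,:2].T@(a[0]-s['tcp_pos'][:2]))
E
python3 -c "
from cap import *
measure('w3',(416,186),(416,218),(82,100),(50,66),97)"
```

```text
ring (array([542.7, 219. ]), np.float64(66.8), 178) cap (array([547.8, 221.9]), np.float64(37.3), 136) cap-ring world [5.1 2.9] tool [-5.86222803 -0.23298489] cap rel tcp, tool [55.50067413  2.850121  ] ring rel tcp, tool [61.36290215  3.0831059 ]
```

The push line is within 0.3 mm of the tool's x axis once I shift 3 mm in y. I descend to z = 90.

```bash

for i in 1; do
python3 -m jog '[{"rot":[0,0,0],"offset":[-0.002,0.003,0],"grip":0},{"rot":[0,0,0],"offset":[0,0,0.015],"grip":0},{"rot":[0,0,0],"offset":[0,0,0.015],"grip":0},{"rot":[0,0,0],"offset":[0,0,0.008],"grip":0},{"rot":[0,0,0],"offset":[0,0,0],"grip":0}]'
python3 -m jog '[{"rot":[0,0,0],"offset":[0.002,0,0],"grip":0},{"rot":[0,0,0],"offset":[0,0,0],"grip":0}]'
python3 -m jog '[{"rot":[0,0,0],"offset":[0.002,0,0],"grip":0},{"rot":[0,0,0],"offset":[0,0,0],"grip":0}]'
python3 -m jog '[{"rot":[0,0,0],"offset":[0.001,0,0],"grip":0},{"rot":[0,0,0],"offset":[0,0,0],"grip":0}]'
python3 -m jog '[{"rot":[0,0,0],"offset":[0.001,0,0],"grip":0},{"rot":[0,0,0],"offset":[0,0,0],"grip":0}]'
done | grep -E 'time|pos|force'
```

```text
time: 10.88
tcp_pos: [594.9, 252.1, 87.9]
wrist_force: [-0.1, 0.2, 0.3]
time: 11.05
tcp_pos: [594.9, 251.7, 90.8]
wrist_force: [-0.3, 0.5, -0.2]
time: 11.22
tcp_pos: [593.4, 250.5, 91.0]
wrist_force: [-0.1, -0.6, -1.0]
time: 11.38
tcp_pos: [592.4, 249.8, 90.7]
wrist_force: [0.4, 0.6, 0.5]
time: 11.55
tcp_pos: [591.3, 249.3, 90.3]
wrist_force: [0.2, 0.1, -0.7]
```

```bash

for i in 1; do
python3 -m jog '[{"rot":[0,0,0],"offset":[0.001,0,0],"grip":0},{"rot":[0,0,0],"offset":[0,0,0],"grip":0}]'
python3 -m jog '[{"rot":[0,0,0],"offset":[0.001,0,0],"grip":0},{"rot":[0,0,0],"offset":[0,0,0],"grip":0}]'
python3 -m jog '[{"rot":[0,0,0],"offset":[0.001,0,0],"grip":0},{"rot":[0,0,0],"offset":[0,0,0],"grip":0}]'
python3 -m jog '[{"rot":[0,0,0],"offset":[0.001,0,0],"grip":0},{"rot":[0,0,0],"offset":[0,0,0],"grip":0}]'
python3 -m jog '[{"rot":[0,0,0],"offset":[0.001,0,0],"grip":0},{"rot":[0,0,0],"offset":[0,0,0],"grip":0}]'
done | grep -E 'time|pos|force'
```

```text
time: 11.72
tcp_pos: [590.4, 248.7, 90.1]
wrist_force: [-0.1, 0.5, 0.2]
time: 11.88
tcp_pos: [589.5, 248.2, 90.1]
wrist_force: [0.0, 0.5, 0.3]
time: 12.05
tcp_pos: [588.9, 247.9, 90.2]
wrist_force: [0.3, 1.1, -0.1]
time: 12.22
tcp_pos: [588.0, 247.3, 90.2]
wrist_force: [2.1, 0.7, -0.0]
time: 12.38
tcp_pos: [587.0, 246.7, 90.1]
wrist_force: [1.0, -0.3, -0.1]
```

```bash

for i in 1; do
python3 -m jog '[{"rot":[0,0,0],"offset":[0.001,0,0],"grip":0},{"rot":[0,0,0],"offset":[0,0,0],"grip":0}]'
python3 -m jog '[{"rot":[0,0,0],"offset":[0.001,0,0],"grip":0},{"rot":[0,0,0],"offset":[0,0,0],"grip":0}]'
python3 -m jog '[{"rot":[0,0,0],"offset":[0.001,0,0],"grip":0},{"rot":[0,0,0],"offset":[0,0,0],"grip":0}]'
done | grep -E 'time|pos|force'
python3 - <<'E'
from h import *
s=arm.sense(); im=imaging.capture('wrist'); cv2.imwrite('pics/w4.png',im)
np.save('w4_pos.npy',s['tcp_pos']); np.save('w4_rot.npy',s['tcp_rot'])
cv2.imwrite('pics/w4v.png',cv2.resize(im,(800,600),interpolation=cv2.INTER_CUBIC))
E
```

```text
time: 12.55
tcp_pos: [586.2, 246.1, 90.2]
wrist_force: [0.3, 0.2, -0.4]
time: 12.72
tcp_pos: [585.4, 245.6, 90.2]
wrist_force: [1.0, 0.7, -0.6]
time: 12.88
tcp_pos: [584.6, 245.1, 90.2]
wrist_force: [0.2, 0.6, 0.2]
```

View pics/w4v.png

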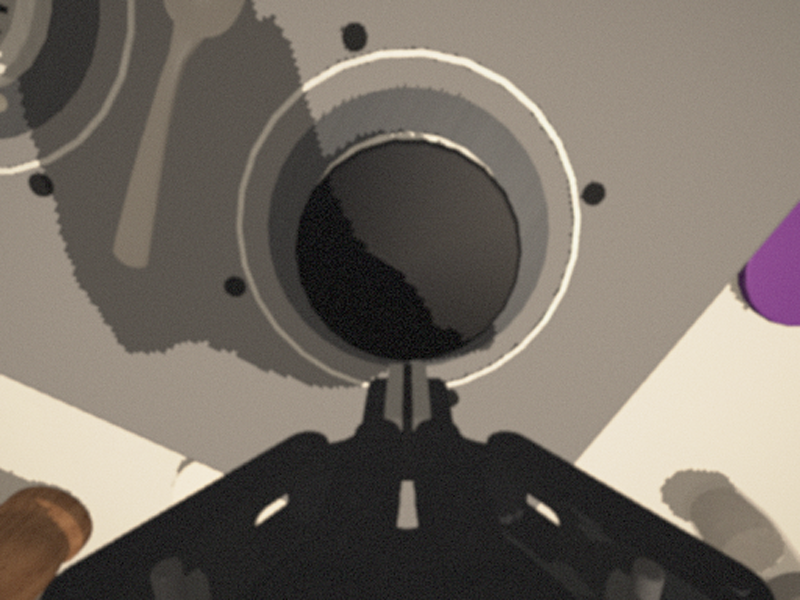

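The cap, centred at about (408,249), now covers nearly all of its ring, with the painted circle centred at about (409,216) and the fingertips right at its edge at (408,362). I measure how far is left.

```bash
python3 -c "
from cap import *
for z in (94,96,98): measure('w4',(409,216),(408,249),(100,116),(62,82),z)"
```

```text
ring (array([542.7, 219.1]), np.float64(66.8), 166) cap (array([542.9, 218.9]), np.float64(37.3), 97) cap-ring world [ 0.2 -0.2] tool [-0.06315637 -0.27570142] cap rel tcp, tool [49.25853602 -0.05395865] ring rel tcp, tool [49.32169239  0.22174277]
ring (array([542.7, 219.1]), np.float64(66.8), 166) cap (array([542.5, 218.6]), np.float64(36.7), 98) cap-ring world [-0.2 -0.5] tool [ 0.4351102  -0.31729971] cap rel tcp, tool [49.75680259 -0.09555694] ring rel tcp, tool [49.32169239  0.22174277]
ring (array([542.7, 219.1]), np.float64(66.8), 166) cap (array([542.2, 218.4]), np.float64(36.2), 98) cap-ring world [-0.5 -0.7] tool [ 0.79552607 -0.32731982] cap rel tcp, tool [50.11721846 -0.10557705] ring rel tcp, tool [49.32169239  0.22174277]
```

The cap is centred within about 0.3 mm and the push force has gone. I back off, rise, and press the former high side.

```bash

for i in 1; do
python3 -m jog '[{"rot":[0,0,0],"offset":[-0.01,0,0],"grip":0},{"rot":[0,0,0],"offset":[0,0,-0.02],"grip":0},{"rot":[0,0,0],"offset":[0,0,-0.01],"grip":0},{"rot":[0,0,0],"offset":[0,0,0],"grip":0}]'
python3 -m jog '[{"rot":[0,0,0],"offset":[0.02,0,0],"grip":0},{"rot":[0,0,0],"offset":[0.015,0,0],"grip":0},{"rot":[0,0,0],"offset":[0,0,0.015],"grip":0},{"rot":[0,0,0],"offset":[0,0,0.006],"grip":0},{"rot":[0,0,0],"offset":[0,0,0],"grip":0}]'
python3 -m jog '[{"rot":[0,0,0],"offset":[0,0,0.001],"grip":0},{"rot":[0,0,0],"offset":[0,0,0],"grip":0}]'
python3 -m jog '[{"rot":[0,0,0],"offset":[0,0,0.001],"grip":0},{"rot":[0,0,0],"offset":[0,0,0],"grip":0}]'
done | grep -E 'time|pos|force'
```

```text
time: 13.27
tcp_pos: [594.8, 251.3, 122.9]
wrist_force: [-0.0, 0.5, 0.2]
time: 13.68
tcp_pos: [562.1, 231.0, 97.4]
wrist_force: [0.6, 0.1, 0.1]
time: 13.85
tcp_pos: [563.8, 232.2, 98.2]
wrist_force: [-0.1, 0.9, -0.9]
time: 14.02
tcp_pos: [563.8, 232.1, 97.4]
wrist_force: [0.6, -0.2, -0.1]
```

```bash

for i in 1; do
python3 -m jog '[{"rot":[0,0,0],"offset":[0,0,0.001],"grip":0},{"rot":[0,0,0],"offset":[0,0,0],"grip":0}]'
python3 -m jog '[{"rot":[0,0,0],"offset":[0,0,0.001],"grip":0},{"rot":[0,0,0],"offset":[0,0,0],"grip":0}]'
python3 -m jog '[{"rot":[0,0,0],"offset":[0,0,0.0005],"grip":0},{"rot":[0,0,0],"offset":[0,0,0],"grip":0}]'
python3 -m jog '[{"rot":[0,0,0],"offset":[0,0,0.0005],"grip":0},{"rot":[0,0,0],"offset":[0,0,0],"grip":0}]'
python3 -m jog '[{"rot":[0,0,0],"offset":[0,0,0.0005],"grip":0},{"rot":[0,0,0],"offset":[0,0,0],"grip":0}]'
done | grep -E 'time|pos|force'
```

```text
time: 14.18
tcp_pos: [563.6, 231.9, 96.2]
wrist_force: [-0.2, -0.1, 0.1]
time: 14.35
tcp_pos: [563.4, 231.9, 95.1]
wrist_force: [0.1, -0.0, -1.0]
time: 14.52
tcp_pos: [563.4, 231.8, 94.6]
wrist_force: [0.4, 0.1, -0.5]
time: 14.68
tcp_pos: [563.5, 231.9, 94.2]
wrist_force: [-1.0, 0.4, -0.6]
time: 14.85
tcp_pos: [563.5, 231.9, 94.1]
wrist_force: [-1.6, -0.4, 4.9]
```

The cap is firm at 94.1, the same as the seated caps. I rise clear and take a last look.

```bash

for i in 1; do
python3 -m jog '[{"rot":[0,0,0],"offset":[0,0,0],"grip":0},{"rot":[0,0,0],"offset":[0,0,-0.01],"grip":0},{"rot":[0,0,0],"offset":[0,0,-0.03],"grip":0},{"rot":[0,0,0],"offset":[-0.02,0,-0.03],"grip":0},{"rot":[0,0,0],"offset":[-0.02,0,-0.03],"grip":0}]'
python3 -m jog '[{"rot":[0,0,0],"offset":[0,-0.02,-0.035],"grip":0},{"rot":[0,0,0],"offset":[0,-0.02,-0.035],"grip":0},{"rot":[0,0,0],"offset":[0,-0.02,0],"grip":0},{"rot":[0,0,0],"offset":[0,0,0],"grip":0},{"rot":[0,0,0],"offset":[0,0,0],"grip":0}]'
done | grep -E 'time|pos|force'
python3 - <<'E'
from h import *
s=arm.sense(); im=imaging.capture('wrist'); cv2.imwrite('pics/w5.png',im)
np.save('w5_pos.npy',s['tcp_pos']); np.save('w5_rot.npy',s['tcp_rot'])
cv2.imwrite('pics/w5v.png',cv2.resize(im,(800,600),interpolation=cv2.INTER_CUBIC))
E
```

```text
time: 15.27
tcp_pos: [596.8, 252.5, 194.9]
wrist_force: [1.2, 0.9, -0.2]
time: 15.68
tcp_pos: [630.1, 200.5, 264.3]
wrist_force: [-0.9, 1.0, -0.1]
```

View pics/w5v.png

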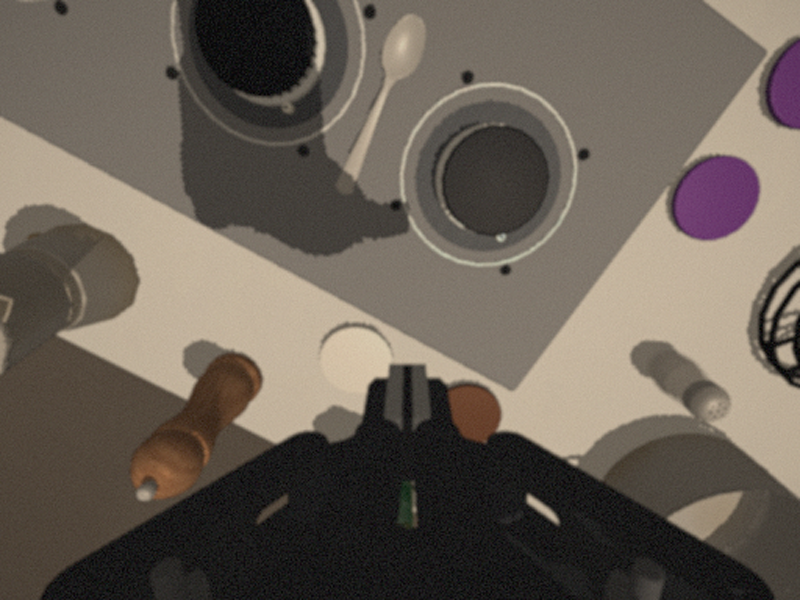

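The left cap, centred at about (495,180), sits in its ring centred at about (489,175), and its electrode is now visible at (501,238). The teaspoon, mills and look-alikes appear unmoved. One numeric check, then I hand in.

```bash
python3 -c "
from cap import *
measure('w5',(489,175),(495,180),(50,64),(28,40),94)
from station import order
print(arm.sense()['wrist_force']); order.finish_job()"
```

```text
ring (array([542.7, 219. ]), np.float64(66.7), 175) cap (array([543. , 218.3]), np.float64(37.3), 122) cap-ring world [ 0.3 -0.7] tool [ 0.11535725 -0.75278979] cap rel tcp, tool [64.47022286 61.15148083] ring rel tcp, tool [64.35486561 61.90427062]
[ 0.05722486  0.4700515  -0.88661827]
the job is handed in; nothing more can be done
```

The crooked cap was on the left burner. It now sits flat in place, and I handed the job in at about 16 s of the 58 s allowed.

- **Finding it:** I pressed all three caps with the closed fingertips. The left one gave softly and went firm at z = 98.1, the level a rocking cap reaches. The middle and right caps were firm at 94.1. I pressed those two at one point each.
- **Seating it:** The left cap was about 6 mm off centre. I pushed it by its edge from the high side with about 2 N, until it was centred and the force went away.
- **Last checks:** With the fingers off and back on its former high side, the left cap was firm at z = 94.1 under about 5 N. The final picture shows it within 0.8 mm of its burner's centre, inside the 1.5 mm play.
- **Surroundings:** The things in the final view (teaspoon, look-alikes, salt shaker) looked unmoved. I did not look again at the wooden spoon, the tin, the cup or the right cap. I measured only the left cap's position in that view. The robot was clear of everything at hand-in, and none of the checks disagreed.

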